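# Open the safety-capped tub of steriliser tablets

### The arm

A 7-joint arm with a two-finger parallel gripper is mounted at the origin on a cart in front of the work surface, level with it; the furniture and walls round the work are solid. World frame = base frame: x ahead of the robot, y to its left, z up, the work surface at z = 0. Lengths are in m, angles in rad, forces in N, time in s.
With the tool pointing down it reaches from about 0.425 to 0.8 m from the base axis. Payload 8.3 kg.
Tool frame: the origin (TCP) lies between the finger pads; the fingertips stand 14 mm ahead of it and the grasp point (between the pads) lies 5 mm behind it; y points along the fingers, z is the direction in which the jaws open and shut, and the axes are right-handed (so a half turn about y gives the same grasp; the last joint's range is limited). The gripper opens to 85 mm and grips with 20 to 120 N. Pads are 22 mm wide; open, the fingers measure 114 mm over their backs; the gripper's body (76 mm by 85 mm) begins 54 mm behind the grasp point. The pads swing forward as they close: fully open they stand 13 mm farther back than shut.
Start: joints at [1.192, 0.383, 0.016, 1.37, -0.006, 1.388, -0.046], TCP at [0.194, -0.594, 0.245] pointing down, gripper open.
Joint ranges: [-2.95, 2.95], [-0.25, 2.06], [-1.52, 1.56], [0.18, 2.33], [-1.44, 4.58], [0.02, 2.06], [-3.01, 3.01]. Speed limits (rad/s): [2.39, 2.39, 3.01, 3.01, 3.14, 3.14, 3.14].

### API

Orientations are given as a 3x3 rotation matrix whose columns are the frame's x, y, z axes.
In Python, from plant import robot gives the robot as it stands.
- The arm moves only by the shell command python3 -m jog 'ROWS' [FORCE]. ROWS is text: rows parted by semicolons, each of 7 numbers parted by spaces: the turn, a rotation vector about the tool's x, y, z in rad, then the shift along the tool's x, y, z in mm, then the finger opening in mm, from 0 to 85.4. A call has 1 to 8 rows; each row shifts and turns the commanded pose from where the row before left it, along the tool's axes as they then stand; what a row does not reach is not made up. A row lasts 1/12 s, in which the tool goes at most 41.7 mm and 7.16 degrees, less where a joint would pass 70% of its speed; a pose out of reach is approached as far as the arm can. A call with a gripper value outside its range is refused whole. The fingers move at their own pace and stop on an object; FORCE is the grip in N (left out, the last holds). Time passes only in rows, so rows that do not move let the fingers close. It gives the time, the measured TCP pose, the force and the opening at its end, in the units of the state.
- robot.observe(): the state, without advancing time (a new reading comes with each control period).
- robot.camera(name): name is "side" or "top"; returns a dict with "color" (480x640x3 uint8, red, green, blue), "range_z" (480x640 float32, m along the optical axis (not along the pixel's ray), 0 where there is no reading), "K" (3x3 intrinsics, pixels), "extrinsics" (4x4, takes a point from world to camera coordinates). Camera axes: x right, y down, z forward; pixel columns grow to the right and rows downward; lengths in m; the calibration is good to about 2 mm. A picture is of the moment at which its call begins.
- robot.sign_off(): hands the job in, once; it reports no verdict.
The state is a dict: "time_s": time; "q": joint angles; "qd": joint speeds; "tau": joint torques, N m; "position": TCP position; "orientation": TCP orientation; "ft_force": force on the tool from outside, world axes, zero at the start; "wrist_torque": the same for the moment, N m; "width": finger opening in m.
Only numpy, scipy, OpenCV 4.12 (cv2) and the standard library are available. Lean on these libraries where they do the work, as an engineer would, in place of code of your own. Each camera call takes 0.05 s, during which the arm holds its last target. There are 200 camera calls.

### The job

Open the tub of bottle-steriliser tablets that is clamped in its holder at the front of the table: squeeze in the two white side tabs of the green safety cap and keep them in while you turn the cap counter-clockwise (seen from above) until you feel it come up against its stop, then lift it straight off the neck. Never force it: do not crush the tabs, wrench the cap on against the stop, or pull while it is still caught. Set the cap down gently, flat and open side down, in the small steel tray, let go of it, and leave the pen, the calculator and the jars alone.

Things in the scene. Friction and masses are not known exactly. Their poses are not given: they have to be found in the camera images.
- cap: Green safety cap, 57 mm across, 38 mm high, 0.08 kg. Starts seated on the tub. Origin: centre of its rim (open underside); z up through the closed top. White tabs stand out on its own +y and -y sides (white arrows on top point to them). Three hidden inner lugs hold under lugs of the neck; a sprung liner pushes the cap up with 10 N (5 N at the end of its 3 mm). Set down, it stands on its rim.
- cap_top (a point): Middle of the cap's top, 38 mm above its rim. Turned counter-clockwise seen from above, the lugs come clear after 18 to 70 deg (the liner's push then comes onto the hand); some 7 deg on they meet a rigid stop, where the cap lifts straight off. How far differs each time and cannot be seen, only felt: torque below 0.1 N m while turning, rising suddenly at the stop (0.2 to 0.5 N m is plenty).
- tab_l_face (a point): Middle of the outer face of the tab on the cap's +y side, moving with it. Tabs are flat, ribbed, 22 mm wide, 25 mm high (9 to 34 mm above the rim); 67 mm across both faces when out, 59 mm fully in. Fingertips may go down to 4 mm above the rim's level beside the tabs.
- tab_r_face (a point): Middle of the outer face of the tab on the cap's -y side, moving with it. Hidden pawls on the tabs lock the cap in a notched collar (a notch every 30 deg, 1.5 deg of play) unless both tabs are in by more than 3 mm, so they must stay in all through the turn and catch again if let go.
- cap_tab_l (a joint): Tab on the cap's own +y side: 0 when out, up to 0.004 m when pushed in. Its spring takes 5 N to start and 12 N fully in; over 70 N a side crushes it.
- cap_tab_r (a joint): Tab on the cap's own -y side: 0 when out, up to 0.004 m when pushed in. Its spring takes 5 N to start and 12 N fully in; over 70 N a side crushes it.
- tub: White round tub with a green band, 80 mm across, clamped in an aluminium cup holder (base 104 mm across) fixed to the table; it cannot move. Origin: centre of the underside, on the table. Shoulder 92 mm up, falling away outside 30 mm radius; the seated cap's rim is 93.5 mm up. More than 60 N between cap and tub (wrenching or pulling) breaks the lugs.
- neck_mouth (a point): Centre of the tub's mouth, hidden in the cap at first: 122 mm above the table. The neck is 30 mm across (35 mm over its lugs) and has 0.8 mm of side play in the cap; the cap's rim must rise above the mouth to be clear.
- cap_tray: Square shallow steel tray, 100 x 100 mm outside, 18 mm high, walls and floor 2.5 mm, fixed in place. Origin: centre of its underside on the table; sides along its x and y.
- marker_1: Pen with white barrel and red cap lying on the table, 17 x 125 x 17 mm, along its y; origin under its middle. Leave it alone.
- calculator: Pocket calculator lying on the table, 68 x 115 x 13 mm; origin under its middle. Leave it alone.
- jar_f1: Small jar with a cream lid, 60 mm across, 92 mm high; origin under its middle. Leave it alone.
- jar_y0: Jar with a grey lid, 70 mm across, 86 mm high; origin under its middle. Leave it alone.
There are look-alikes about, which are no part of the job. Of the things shaped like the cap, the green one is meant.

How it is judged:
On the way, in this order (a step that is already met when the one before it is completed fails the run):
1. both tabs are squeezed in (over 3 mm) with the cap still seated and unturned (value of joint each of cap_tab_l, cap_tab_r above 0.003 m and z of cap in the frame of tub below 0.098 m and angle between the x axis of cap and the x axis of tub, either way round below 0.15 rad), for 0.1 s.
2. the cap has been turned by over 14 degrees on the neck with both tabs in (value of joint each of cap_tab_l, cap_tab_r above 0.0025 m and z of cap in the frame of tub below 0.105 m and angle between the x axis of cap and the x axis of tub, either way round above 0.25 rad), for 0.1 s.
3. the cap is lifted straight off: rim above the neck's top and within 30 mm of the tub's axis (z of cap in the frame of tub above 0.123 m and horizontal distance between cap and tub below 0.03 m), for 0.03 s.
At the end, for the whole second after the job is handed in: the cap lies at rest flat in the tray, open side down (rim on the tray's floor to within 3.5 mm, tilt under 0.08 rad, within 30 mm of the tray's middle), released, with both tabs sprung out again (z of cap in the frame of cap_tray between 0 and 0.006 m and horizontal distance between cap and cap_tray below 0.03 m and angle between cap's own z axis and vertical below 0.08 rad and linear speed of cap below 0.02 m/s and value of joint each of cap_tab_l, cap_tab_r below 0.0015 m); the robot touches nothing.
It fails at once if cap and tub are forced against each other (over 60 N): wrenched against the lock or the stop, or pulled while caught (contact force between cap and tub above 60 N).
It fails at once if the tabs are crushed (over 140 N of finger force on the cap in all, about 70 N a side) (contact force between the fingers and cap above 140 N).
It fails at once if the cap is let go above the tray, more than 12 mm over its floor (contact force between the fingers and cap below 0.02 N and z of cap in the frame of cap_tray above 0.0145 m and horizontal distance between cap and cap_tray below 0.08 m).
It fails at once if the pen, the calculator or a jar is moved by more than 15 mm (distance of any of marker_1, calculator, jar_f1, jar_y0 from where it was at the start of the episode above 0.015 m).
It also fails if it takes over 67 s, if anything falls off the work surface, if the arm or the gripper's body presses on something with over 40 N, if the wrist force passes 120 N, or if a joint passes its speed limit or range.

## Working session

There is one attempt and no reset: what is moved stays moved. The work goes in short steps, Python scripts to look and compute and a shell command to move; the robot and the scene stay as the last step left them, time stands still between calls to the robot, and variables do not carry over. Pictures are saved under pics/ and viewed, about 8 in all and at most 12, crops included, and the job is handed in when it is done.

```bash
mkdir -p pics
python3 - <<'E'
from plant import robot
import cv2,numpy as np
np.set_printoptions(precision=4,suppress=True)
s=robot.observe();print(s)
for n in("side","top"):
    c=robot.camera(n);cv2.imwrite(f"pics/{n}0.png",c["color"][:,:,::-1]);np.savez(f"{n}0.npz",**c);print(n,c["K"],c["extrinsics"])
E
```

```text
{'time_s': 0.0, 'q': array([ 1.1921,  0.3843,  0.0164,  1.3712, -0.0063,  1.3882, -0.0465]), 'qd': array([ 0.    ,  0.0025,  0.0002, -0.0016,  0.0002, -0.0005,  0.001 ]), 'tau': array([  0.0006, -62.761 ,   0.845 , -37.1832,   0.0168,   0.0141,
         0.0001]), 'position': array([ 0.194 , -0.5936,  0.2443]), 'orientation': array([[-0.9505, -0.0006,  0.3106],
       [-0.3106,  0.0019, -0.9505],
       [ 0.    , -1.    , -0.002 ]]), 'ft_force': array([ 0.2011, -0.1496, -0.8036]), 'wrist_torque': array([0.0187, 0.0071, 0.0019]), 'width': 0.08557719899726224}
side [[446.0602   0.     323.1087]
 [  0.     446.0602 242.6717]
 [  0.       0.       1.    ]] [[ 0.4915  0.8709 -0.0015 -0.4374]
 [ 0.6324 -0.3581 -0.6869 -0.2711]
 [-0.5987  0.3367 -0.7268  1.3298]
 [ 0.      0.      0.      1.    ]]
top [[434.0009   0.     311.662 ]
 [  0.     434.0009 244.874 ]
 [  0.       0.       1.    ]] [[-0.015  -0.9988 -0.0465  0.1729]
 [-0.9979  0.0179 -0.0618  0.6291]
 [ 0.0626  0.0455 -0.997   0.9144]
 [ 0.      0.      0.      1.    ]]
```

View pics/top0.png

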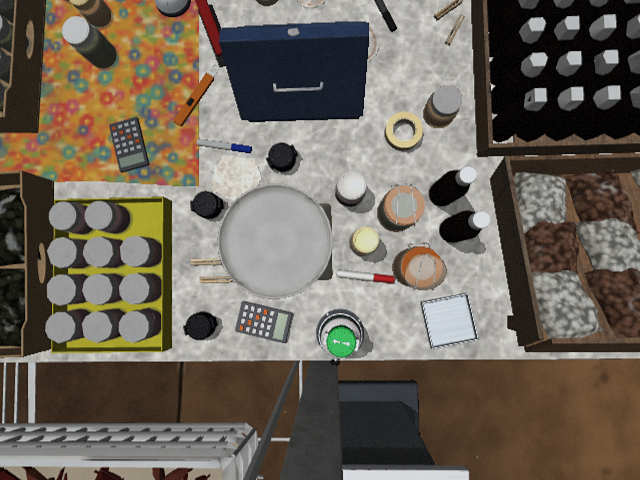

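View pics/side0.png

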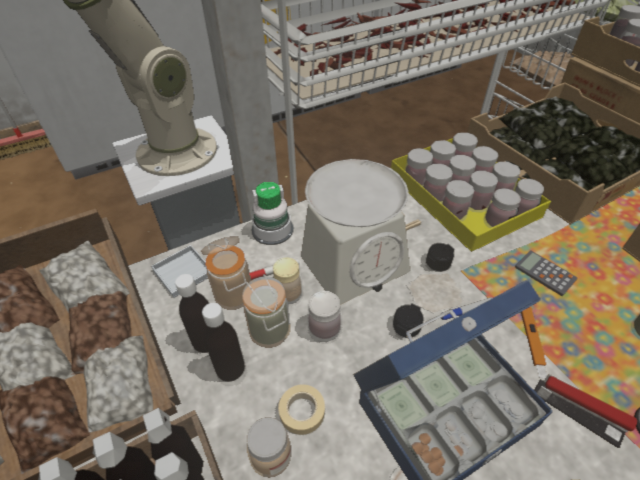

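The top view shows the green cap at about (341,341), with the tray at (448,320), the pen at (365,276), the calculator at (265,321) and the scale at (275,240). A dark post stands just below the cap in that image. The side view shows the cap at (268,195), the tray at (182,272), and a grey column close behind the tub.

```bash
cat > h.py <<'E'
import numpy as np,cv2
np.set_printoptions(precision=4,suppress=True)
def ld(n): return dict(np.load(n+".npz"))
def pw(c,u,v,z=None,Z=None):
    """world point of pixel: by depth z, or on the plane world-z=Z"""
    R=c["extrinsics"][:3,:3];t=c["extrinsics"][:3,3]
    d=np.linalg.solve(c["K"],[u,v,1.]);o=-R.T@t;dw=R.T@d
    if Z is not None:return o+dw*(Z-o[2])/dw[2]
    if z is None:z=c["range_z"][int(round(v)),int(round(u))]
    return o+dw*z
def tri(c1,p1,c2,p2):
    A=[];b=[]
    for c,p in((c1,p1),(c2,p2)):
        P=c["K"]@c["extrinsics"][:3];
        for k in(0,1):
            r=p[k]*P[2]-P[k];A.append(r[:3]);b.append(-r[3])
    x,r,_,_=np.linalg.lstsq(np.array(A),np.array(b),rcond=None);return x,r
def cloud(c):
    v,u=np.mgrid[:480,:640];z=c["range_z"]
    d=np.stack([u,v,np.ones_like(u)],-1)@np.linalg.inv(c["K"]).T*z[...,None]
    return (d-c["extrinsics"][:3,3])@c["extrinsics"][:3,:3]
E
python3 - <<'E'
from h import *
t=ld("top0");s=ld("side0")
for n,c,bx in(("top",t,(300,300,390,380)),("side",s,(240,170,300,230))):
    W=cloud(c);rgb=c["color"].astype(int);g=(rgb[...,1]>rgb[...,0]+50)&(rgb[...,1]>rgb[...,2]+40)
    m=np.zeros_like(g);m[bx[1]:bx[3],bx[0]:bx[2]]=1;m&=g
    p=W[m];print(n,m.sum(),np.median(p,0),p.min(0),p.max(0), 'zpct',np.percentile(p[:,2],[5,25,50,75,95]))
    top=p[p[:,2]>np.percentile(p[:,2],95 if n=="side" else 50)-.006];print(' top: ',top.min(0),top.max(0),(top.min(0)+top.max(0))/2)
for nm,u,v in(("pole",320,420),("pole2",320,365),("pole3",335,370),("arm",330,390),("plat",275,240),("platR",325,250),("jar",422,265),("jar2",405,205),("creamlid",366,240),("calc",265,321),("pen",365,276),("pen red",385,279),("armblk",300,455)):print(nm,t["range_z"][v,u],pw(t,u,v))
# tray corners (outer) in top
for n,c,x,y,w,h in(("top",t,300,280,190,110),("side",s,140,160,170,150)):
    cv2.imwrite(f"pics/crop_{n}.png",cv2.resize(c["color"][y:y+h,x:x+w,::-1],None,fx=4,fy=4,interpolation=cv2.INTER_CUBIC))
W=cloud(s)
for nm,u,v in(("column",235,150),("col low",245,180),("coltop",235,10),("base",175,150),("jar",227,260)):print(nm,W[v,u])
E
```

```text
top 667 [0.4428 0.1053 0.1312] [0.4143 0.0787 0.1251] [0.5732 0.1333 0.9586] zpct [0.1285 0.1301 0.1312 0.1321 0.1336]
 top:  [0.4143 0.0787 0.126 ] [0.5732 0.1333 0.9586] [0.4938 0.106  0.5423]
side 337 [0.4491 0.1072 0.1325] [0.4136 0.0823 0.0995] [0.4724 0.135  0.1363] zpct [0.1259 0.1312 0.1325 0.1335 0.1347]
 top:  [0.4136 0.0823 0.129 ] [0.4724 0.135  0.1363] [0.443  0.1087 0.1327]
pole 0.9169451 [0.2611 0.1506 0.0207]
pole2 1.4602659 [ 0.2608  0.1655 -0.5236]
pole3 1.3838825 [ 0.2605  0.1156 -0.4493]
arm 1.1505541 [ 0.2605  0.1305 -0.2146]
plat 0.76104707 [0.6303 0.2185 0.2034]
platR 0.7528442 [0.6111 0.1311 0.2064]
jar 0.7830656 [ 0.583  -0.0427  0.1664]
jar2 0.82409394 [ 0.6977 -0.021   0.1334]
creamlid 0.8673347 [0.6356 0.0507 0.0894]
calc 0.94296056 [0.4687 0.267  0.013 ]
pen 0.93737257 [0.563  0.0486 0.0145]
pen red 0.9315849 [0.556  0.0063 0.018 ]
armblk 0.747478 [0.2591 0.1804 0.1919]
column [0.2209 0.1141 0.1009]
col low [0.2573 0.1166 0.0261]
coltop [0.2595 0.1524 0.4482]
base [ 0.0708 -0.0121  0.0533]
jar [ 0.5827 -0.0447  0.1153]
```

View pics/crop_top.png

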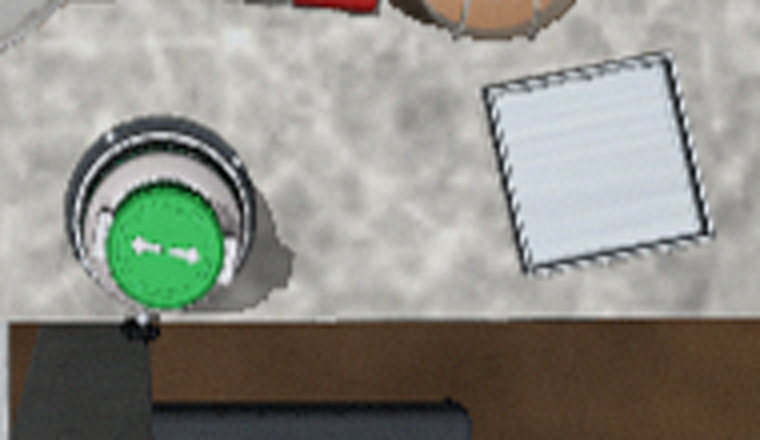

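View pics/crop_side.png

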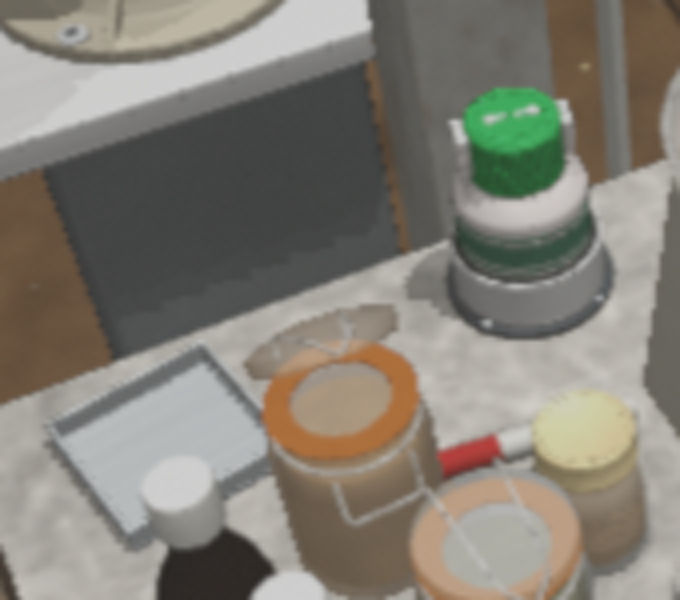

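Run:
```python
from h import *
t=ld("top0");s=ld("side0")
for n,c in(("top",t),("side",s)):
    W=cloud(c).reshape(-1,3);W=W[(c["range_z"].ravel()>0)]
    for z0 in np.arange(-.2,1.0,.1):
        m=(W[:,0]>.1)&(W[:,0]<.38)&(W[:,1]>-.05)&(W[:,1]<.5)&(W[:,2]>z0)&(W[:,2]<z0+.1)
        if m.sum()>3:print(n,round(z0,1),m.sum(),np.percentile(W[m],[1,50,99],axis=0).round(3).tolist())
# triangulate cap top centre, read from crops
a=(300+165/4,280+247/4);b=(240-100+512/4,160+112/4)
ctop=tri(t,a,s,b);print("cap top tri",ctop)
for Z in(.1315,.127):print(pw(t,*a,Z=Z),pw(s,*b,Z=Z))
l=pw(t,300+103/4,280+232/4,Z=.127);r=pw(t,300+231/4,280+257/4,Z=.127);print("tabs",l,r,(l+r)/2,np.degrees(np.arctan2(*(l-r)[[1,0]])),np.linalg.norm(l-r))
l=pw(t,300+136/4,280+242/4,Z=.1315);r=pw(t,300+195/4,280+257/4,Z=.1315);print("arrows",(l+r)/2,np.degrees(np.arctan2(*(l-r)[[1,0]])))
T=[pw(t,300+x/4,280+y/4,Z=.018) for x,y in((486,88),(668,55),(711,234),(529,272))];print("tray",np.array(T),np.mean(T,0))
S=[pw(s,140+x/4,160+y/4,Z=.018) for x,y in((49,432),(203,347),(130,545))];print("side tray TL.. ",np.array(S))
for x,y in((600,165),(550,150),(660,200)):print("floor",pw(t,300+x/4,280+y/4))
```

```text
top -0.2 1348 [[0.11, -0.048, -0.199], [0.112, 0.075, -0.154], [0.299, 0.24, -0.102]]
top -0.1 1507 [[0.13, -0.046, -0.096], [0.152, 0.094, -0.015], [0.3, 0.241, -0.0]]
top 0.0 1293 [[0.132, -0.044, 0.0], [0.26, 0.146, 0.037], [0.3, 0.243, 0.099]]
top 0.1 1353 [[0.259, 0.11, 0.102], [0.261, 0.165, 0.155], [0.3, 0.243, 0.199]]
top 0.2 6102 [[0.242, 0.114, 0.204], [0.292, 0.329, 0.245], [0.334, 0.495, 0.3]]
top 0.3 5806 [[0.273, 0.234, 0.3], [0.338, 0.361, 0.392], [0.348, 0.497, 0.4]]
top 0.4 305 [[0.316, 0.253, 0.4], [0.338, 0.265, 0.401], [0.344, 0.497, 0.407]]
side -0.2 1522 [[0.105, -0.048, -0.199], [0.111, 0.042, -0.146], [0.252, 0.12, -0.101]]
side -0.1 1781 [[0.106, -0.048, -0.099], [0.149, 0.072, -0.047], [0.299, 0.247, -0.0]]
side 0.0 2270 [[0.102, -0.045, 0.0], [0.257, 0.124, 0.027], [0.3, 0.247, 0.099]]
side 0.1 1849 [[0.172, 0.113, 0.101], [0.259, 0.156, 0.153], [0.3, 0.248, 0.199]]
side 0.2 6084 [[0.117, 0.113, 0.203], [0.261, 0.285, 0.246], [0.334, 0.496, 0.299]]
side 0.3 5919 [[0.161, 0.113, 0.301], [0.278, 0.252, 0.357], [0.348, 0.496, 0.399]]
side 0.4 2644 [[0.165, 0.112, 0.4], [0.26, 0.167, 0.427], [0.344, 0.467, 0.469]]
cap top tri (array([0.4435, 0.1072, 0.1364]), array([2.6385]))
[0.4417 0.1047 0.1315] [0.4391 0.1115 0.1315]
[0.441  0.1046 0.127 ] [0.4339 0.1134 0.127 ]
tabs [0.4482 0.1337 0.127 ] [0.4361 0.0736 0.127 ] [0.4422 0.1037 0.127 ] 78.58628094629958 0.061333434321987755
arrows [0.4406 0.1045 0.1315] 75.39573488545686
tray [[ 0.5061 -0.0697  0.018 ]
 [ 0.5223 -0.1658  0.018 ]
 [ 0.4282 -0.1847  0.018 ]
 [ 0.4091 -0.0893  0.018 ]] [ 0.4664 -0.1274  0.018 ]
side tray TL..  [[ 0.435  -0.181   0.018 ]
 [ 0.4146 -0.0859  0.018 ]
 [ 0.534  -0.1642  0.018 ]]
floor [ 0.4626 -0.1333 -0.0012]
floor [ 0.4711 -0.1066  0.0001]
floor [ 0.4442 -0.1633  0.0029]
```

```bash
python3 - <<'E'
from h import *
for n in("top0","side0"):
    W=cloud(ld(n)).reshape(-1,3)
    for x0,x1,y0,y1 in((.15,.6,-.65,-.2),(.35,.6,-.2,.0),(.35,.6,0,.1),(.3,.55,.1,.22)):
        m=(W[:,0]>x0)&(W[:,0]<x1)&(W[:,1]>y0)&(W[:,1]<y1)&(W[:,2]<.5);print(n,x0,y0,m.sum(),np.percentile(W[m,2],[50,99,99.9]) if m.any() else 0)
E
python3 -m jog '0 0 0 -33 0 -25 85; 0 0 0 -33 0 -25 85; 0 0 0 -33 0 -25 85; 0 0 0 -33 0 -25 85; 0 0 0 -33 0 -25 85; 0 0 0 -33 0 -25 85'
python3 -m jog '0 0 0 -33 0 -25 85; 0 0 0 -33 0 -25 85; 0 0 0 -33 0 -25 85; 0 0 0 -33 0 -25 85; 0 0 0 -33 0 -25 85; 0 0 0 -33 0 -25 85; 0 0 0 -33 0 -25 85;0 0 0 0 0 0 85'
python3 -c "
from plant import robot
s=robot.observe();print(s['q'].round(3),s['position'].round(4),s['time_s']);print(s['orientation'].round(3))"
```

```text
top0 0.15 -0.65 19151 [0.1354 0.2318 0.2337]
top0 0.35 -0.2 9488 [0.0008 0.1696 0.1733]
top0 0.35 0 4553 [-0.      0.1325  0.1344]
top0 0.3 0.1 4393 [0.0004 0.2175 0.2193]
side0 0.15 -0.65 14459 [0.149  0.2325 0.2342]
side0 0.35 -0.2 4561 [0.0032 0.172  0.1752]
side0 0.35 0 2554 [0.0033 0.1336 0.1351]
side0 0.3 0.1 2079 [0.0321 0.2192 0.2205]
time_s: 0.6
position: [0.3363, -0.388, 0.245]
orientation: [[-0.951, -0.0, 0.31], [-0.31, 0.0, -0.951], [0.0, -1.0, -0.0]]
ft_force: [0.5, -0.2, 0.4]
width: 0.0848
time_s: 1.27
position: [0.5046, -0.1422, 0.2452]
orientation: [[-0.947, 0.002, 0.322], [-0.322, 0.004, -0.947], [-0.003, -1.0, -0.004]]
ft_force: [0.2, 2.0, -0.5]
width: 0.0846
[ 0.545  0.188 -0.376  1.632  0.066  1.334 -1.084] [ 0.5046 -0.1422  0.2452] 1.2667
[[-0.947  0.002  0.322]
 [-0.322  0.004 -0.947]
 [-0.003 -1.    -0.004]]
```

```bash
cat > st.py <<'E'
from plant import robot
import numpy as np,sys,cv2
from h import *
s=robot.observe();print(s['q'].round(3),s['position'].round(4),s['time_s'].__round__(2),'F',s['ft_force'].round(2),'T',s['wrist_torque'].round(3),'w',round(s['width'],4))
R=s['orientation'];print('yaw',np.degrees(np.arctan2(R[1,2],R[0,2])).round(2),'tilt y',R[:,1].round(4))
print('tau',s['tau'].round(1))
for a in sys.argv[1:]:
    c=robot.camera(a.rstrip('0123456789'));np.savez(a+".npz",**c);cv2.imwrite(f"pics/{a}.png",c["color"][:,:,::-1])
E
python3 -m jog '0.1 0 0 0 0 0 85;-0.1 0 0 0 0 0 85' >/dev/null; python3 st.py
python3 -m jog '0 0.09 0 -4 0 -30 85; 0 0.09 0 -4 0 -30 85; 0 0.09 0 -4 0 -30 85; 0 0.09 0 5 0 -30 85; 0 0.09 0 8 0 -30 85; 0 0.096 0 8 0 -30 85; 0 0 0 0 0 0 85'
python3 st.py side1
```

```text
[ 0.542  0.18  -0.372  1.645  0.075  1.331 -1.084] [ 0.4994 -0.1445  0.2434] 1.43 F [ 0.33  2.58 -0.78] T [ 0.168 -0.031 -0.041] w 0.0847
yaw -71.16 tilt y [-0.0032 -0.0066 -1.    ]
tau [  1.3 -53.4   2.  -34.7   7.1  -3.5  -5.2]
time_s: 2.02
position: [0.4743, 0.0362, 0.2455]
orientation: [[-0.974, 0.0, -0.227], [0.227, 0.002, -0.974], [0.0, -1.0, -0.002]]
ft_force: [-0.7, 0.3, -0.2]
width: 0.0852
[ 0.313  0.087 -0.481  1.744  0.039  1.32  -1.976] [0.4743 0.0362 0.2455] 2.02 F [-0.67  0.33 -0.2 ] T [ 0.027 -0.009 -0.029] w 0.0852
yaw -103.13 tilt y [ 0.      0.0022 -1.    ]
tau [  1.5 -38.    0.7 -35.9   0.6   0.   -4.2]
```

View pics/side1.png

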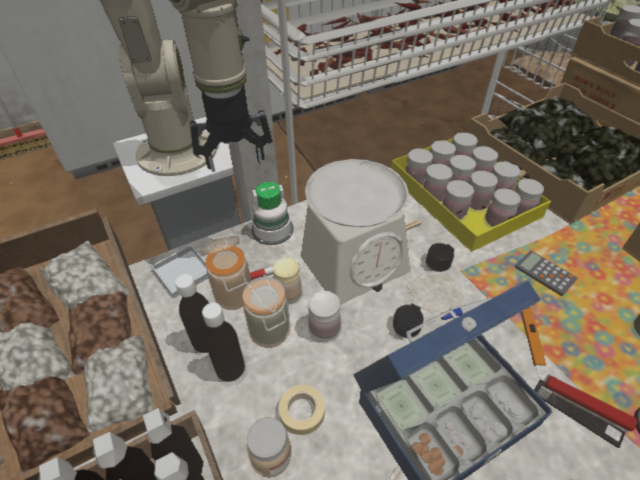

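```bash
python3 -m jog '0 0 0 12 0 -15 85; 0 0 0 12 0 -15 85; 0 0 0 12 0 -15 85; 0 0 0 11 0 -16 85; 0 0 0 0 0 0 85; 0 0 0 0 0 0 85'
python3 st.py top2 side2
python3 - <<'E'
from h import *
t=ld("top2")["color"];s=ld("side2")["color"]
k=lambda c,x,y,w,h:cv2.resize(c[y:y+h,x:x+w,::-1],(400,400),interpolation=cv2.INTER_CUBIC)
cv2.imwrite("pics/c2.png",np.hstack([k(t,280,260,130,130),k(s,170,60,180,180)]))
E
```

```text
time_s: 2.57
position: [0.4437, 0.0991, 0.2453]
orientation: [[-0.974, 0.0, -0.226], [0.226, -0.0, -0.974], [-0.0, -1.0, 0.0]]
ft_force: [1.5, -1.0, 0.2]
width: 0.0848
[ 0.242  0.041 -0.542  1.79   0.022  1.316 -2.105] [0.4437 0.0991 0.2453] 2.57 F [ 1.45 -1.    0.25] T [ 0.027  0.034 -0.039] w 0.0848
yaw -103.07 tilt y [ 0.0001 -0.0004 -1.    ]
tau [ -1.4 -35.6  -2.1 -36.5  -0.3   0.   -0.2]
```

View pics/c2.png

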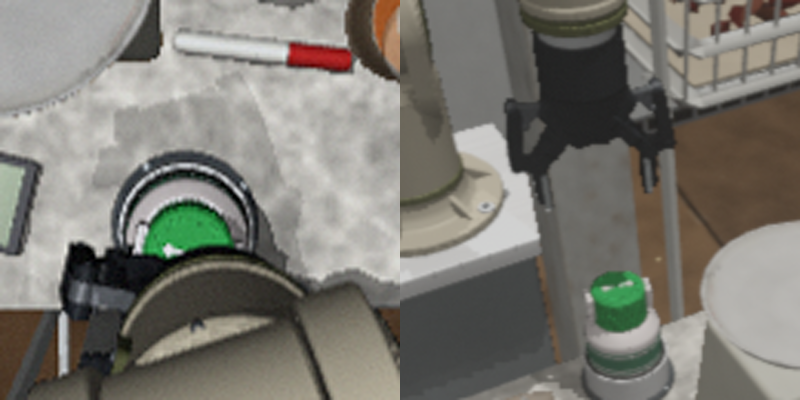

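Run:
```python
from h import *
s=ld("side2")
for Z in(.231,.238,.244):print(Z,pw(s,(235.3+282.5)/2,(152.3+143.3)/2,Z=Z))
# direct depth of the fingertips in the neighbourhood
W=cloud(s)
m=(W[...,0]>.38)&(W[...,0]<.5)&(W[...,1]>.03)&(W[...,1]<.17)&(W[...,2]>.2)&(W[...,2]<.27)
p=W[m];n=np.array([-.226,-.974]);q=(p[:,:2]-[.4437,.0991])@n
for lo,hi in((-.07,-.03),(.03,.07)):
    k=(q>lo)&(q<hi);print(k.sum(),p[k][:,2].min() if k.any() else 0,np.percentile(p[k],[2,50],axis=0) if k.any() else 0)
t=ld("top2");g=t["color"].astype(int);g=(g[...,1]>g[...,0]+50)&(g[...,1]>g[...,2]+40);print(np.argwhere(g&(np.arange(480)[:,None]<350)).min(0))
```

```text
0.231 [0.4228 0.1078 0.231 ]
0.238 [0.4325 0.1044 0.238 ]
0.244 [0.4408 0.1014 0.244 ]
70 0.24606701426296979 [[0.4464 0.1394 0.2478]
 [0.4643 0.1436 0.2602]]
64 0.24733441447789165 [[0.4368 0.0447 0.2477]
 [0.4433 0.0508 0.2608]]
[327 327]
```

```bash
python3 -m jog '0 0 0 3.5 20 -6.5 85; 0 0 0 0 25 0 85; 0 0 0 0 25 0 85; 0 0 0 0 20 0 85; 0 0 0 0 0 0 85; 0 0 0 0 0 0 85' 35
python3 st.py
python3 -m jog '0 0 0 0 10 0 85; 0 0 0 0 10 0 85; 0 0 0 0 10 0 85; 0 0 0 0 10 0 85; 0 0 0 0 7 0 85; 0 0 0 0 0 0 85; 0 0 0 0 0 0 85' 35
python3 st.py top3 side3
python3 - <<'E'
from h import *
t=ld("top3")["color"];s=ld("side3")["color"]
k=lambda c,x,y,w,h:cv2.resize(c[y:y+h,x:x+w,::-1],(400,400),interpolation=cv2.INTER_CUBIC)
cv2.imwrite("pics/c3.png",np.hstack([k(t,280,260,130,130),k(s,210,130,110,110)]))
E
```

```text
time_s: 3.17
position: [0.4416, 0.1052, 0.1548]
orientation: [[-0.973, -0.002, -0.23], [0.23, -0.0, -0.973], [0.002, -1.0, 0.001]]
ft_force: [-0.3, 0.2, 0.6]
width: 0.0851
[ 0.218  0.124 -0.555  1.922  0.072  1.118 -2.167] [0.4416 0.1052 0.1548] 3.17 F [-0.34  0.23  0.59] T [-0.034 -0.027 -0.008] w 0.0851
yaw -103.27 tilt y [-0.0024 -0.0002 -1.    ]
tau [  0.  -36.   -2.  -32.1   0.1  -0.2  -0.1]
time_s: 3.75
position: [0.4415, 0.1064, 0.1079]
orientation: [[-0.974, -0.001, -0.228], [0.228, 0.0, -0.974], [0.001, -1.0, 0.0]]
ft_force: [-0.4, -0.3, 0.5]
width: 0.0854
[ 0.202  0.184 -0.553  1.977  0.113  1.011 -2.205] [0.4415 0.1064 0.1079] 3.75 F [-0.37 -0.28  0.47] T [ 0.026 -0.027 -0.046] w 0.0854
yaw -103.17 tilt y [-0.0011  0.0001 -1.    ]
tau [  0.  -39.   -3.  -31.2   0.1  -0.1  -0.1]
```

View pics/c3.png

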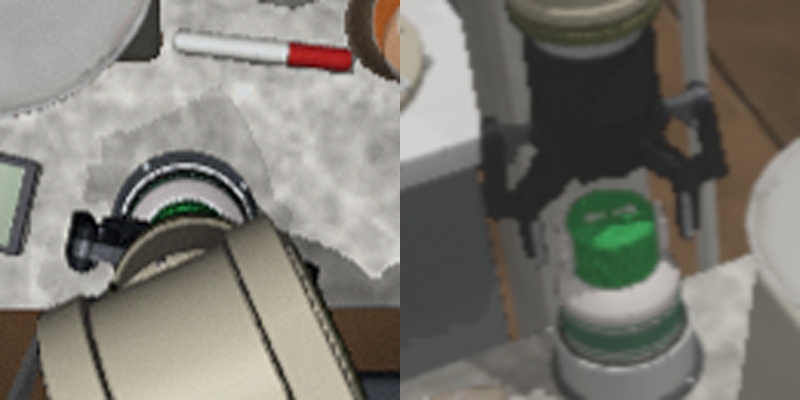

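The fingers straddle the cap evenly: the tips are at (535,255) and (688,235) in the crop, with the cap centre at about x = 612. Next is closing on the tabs.

```bash
python3 -m jog '0 0 0 0 0 0 68; 0 0 0 0 0 0 68; 0 0 0 0 0 0 66;0 0 0 0 0 0 64;0 0 0 0 0 0 62;0 0 0 0 0 0 60;0 0 0 0 0 0 56;0 0 0 0 0 0 56' 30
python3 -m jog '0 0 0 0 0 0 56; 0 0 0 0 0 0 56; 0 0 0 0 0 0 56; 0 0 0 0 0 0 56' 30
python3 st.py side4
python3 - <<'E'
from h import *
s=ld("side4");W=cloud(s);p=W[(W[...,0]>.38)&(W[...,0]<.5)&(W[...,1]>.03)&(W[...,1]<.17)&(W[...,2]>.085)&(W[...,2]<.3)]
c=s["color"];cv2.imwrite("pics/c4.png",cv2.resize(c[130:240,210:320,::-1],(500,500),interpolation=cv2.INTER_CUBIC))
E
```

```text
time_s: 4.52
position: [0.4425, 0.1067, 0.1096]
orientation: [[-0.974, 0.002, -0.228], [0.228, 0.0, -0.974], [-0.002, -1.0, -0.001]]
ft_force: [-2.4, 0.5, 10.8]
width: 0.0577
time_s: 4.85
position: [0.4426, 0.1067, 0.1096]
orientation: [[-0.974, 0.002, -0.228], [0.228, 0.0, -0.974], [-0.002, -1.0, -0.001]]
ft_force: [-2.4, -1.1, 10.5]
width: 0.0575
[ 0.202  0.182 -0.553  1.975  0.113  1.012 -2.205] [0.4426 0.1067 0.1096] 4.85 F [-2.39 -1.06 10.47] T [-0.022  0.635  0.017] w 0.0575
yaw -103.18 tilt y [ 0.0021  0.0002 -1.    ]
tau [  0.3 -35.6  -2.3 -29.4   0.3  -0.9   0. ]
```

View pics/c4.png

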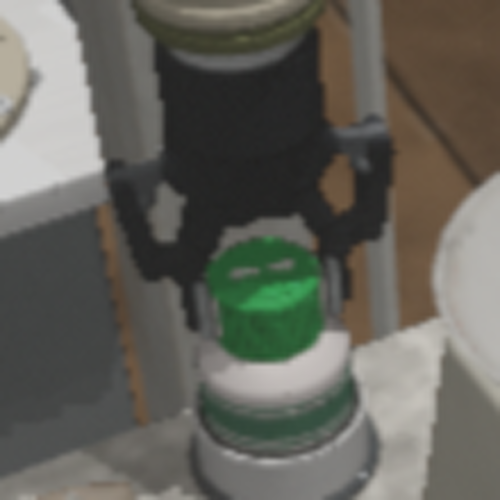

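```bash
python3 -m jog '0 0 0 0 -1.5 0 56; 0 0 0 0 0 0 56'; python3 st.py
python3 -m jog '0 -0.02 0 0 0 0 56; 0 -0.02 0 0 0 0 56; 0 -0.02 0 0 0 0 56'; python3 st.py
python3 -m jog '0 -0.02 0 0 0 0 56; 0 -0.02 0 0 0 0 56'; python3 st.py
```

```text
time_s: 5.07
position: [0.4425, 0.1067, 0.1109]
orientation: [[-0.974, 0.002, -0.228], [0.228, 0.0, -0.974], [-0.002, -1.0, -0.001]]
ft_force: [-0.8, -0.3, 8.3]
width: 0.0576
[ 0.203  0.18  -0.554  1.974  0.111  1.015 -2.203] [0.4425 0.1067 0.1109] 5.07 F [-0.84 -0.3   8.29] T [ 0.044  0.393 -0.043] w 0.0576
yaw -103.18 tilt y [ 0.0018  0.0003 -1.    ]
tau [  0.3 -36.8  -2.4 -30.    0.3  -0.4   0. ]
time_s: 5.32
position: [0.4427, 0.1068, 0.111]
orientation: [[-0.986, 0.002, -0.168], [0.168, 0.001, -0.986], [-0.002, -1.0, -0.001]]
ft_force: [-1.9, 0.4, 8.1]
width: 0.0574
[ 0.209  0.181 -0.56   1.973  0.113  1.015 -2.144] [0.4427 0.1068 0.111 ] 5.32 F [-1.9   0.37  8.05] T [0.126 0.197 0.007] w 0.0574
yaw -99.69 tilt y [ 0.0023  0.0005 -1.    ]
tau [  0.2 -36.6  -2.3 -29.5   0.3  -0.2  -0.4]
time_s: 5.48
position: [0.4428, 0.1068, 0.111]
orientation: [[-0.992, 0.003, -0.129], [0.129, 0.001, -0.992], [-0.002, -1.0, -0.001]]
ft_force: [-1.3, 0.9, 6.6]
width: 0.0578
[ 0.213  0.181 -0.565  1.973  0.114  1.015 -2.105] [0.4428 0.1068 0.111 ] 5.48 F [-1.34  0.88  6.62] T [ 0.119  0.115 -0.038] w 0.0578
yaw -97.4 tilt y [ 0.0025  0.0006 -1.    ]
tau [  0.1 -36.6  -2.4 -29.4   0.3  -0.1  -0.4]
```

```bash
cat > ck.py <<'E'
from plant import robot
import numpy as np,sys
s=robot.observe();R=s['orientation']
print('yaw %.2f'%np.degrees(np.arctan2(R[1,2],R[0,2])),'T',s['wrist_torque'].round(3),'F',s['ft_force'].round(1),'z %.4f'%s['position'][2],'w %.4f'%s['width'],'tau7 %.2f'%s['tau'][6])
sys.exit(abs(s['wrist_torque'][2])>.15 or abs(s['tau'][6])>1)
E
J="python3 -m jog"
python3 -m jog '0 -0.02 0 0 0 0 56; 0 -0.02 0 0 0 0 56; 0 -0.02 0 0 0 0 56'>/dev/null; python3 ck.py &&
python3 -m jog '0 -0.02 0 0 0 0 56; 0 -0.02 0 0 0 0 56; 0 -0.02 0 0 0 0 56'>/dev/null; python3 ck.py &&
python3 -m jog '0 -0.02 0 0 0 0 56; 0 -0.02 0 0 0 0 56; 0 -0.02 0 0 0 0 56'>/dev/null; python3 ck.py; python3 st.py side5
python3 - <<'E'
from h import *
f=lambda n:cv2.resize(ld(n)["color"][170:230,235:300,::-1],(400,370),interpolation=cv2.INTER_CUBIC)
cv2.imwrite("pics/c5.png",np.hstack([f("side4"),f("side5")]))
E
```

```text
yaw -93.96 T [ 0.201  0.091 -0.062] F [-0.8  1.2  6.8] z 0.1110 w 0.0579 tau7 -0.43
yaw -93.96 T [ 0.201  0.091 -0.062] F [-0.8  1.2  6.8] z 0.1110 w 0.0579 tau7 -0.43
yaw -93.96 T [ 0.201  0.091 -0.062] F [-0.8  1.2  6.8] z 0.1110 w 0.0579 tau7 -0.43
[ 0.219  0.182 -0.571  1.973  0.116  1.015 -2.046] [0.4429 0.1068 0.111 ] 5.73 F [-0.84  1.17  6.76] T [ 0.201  0.091 -0.062] w 0.0579
yaw -93.96 tilt y [ 0.0027  0.0006 -1.    ]
tau [  0.2 -36.6  -2.4 -29.3   0.3  -0.   -0.4]False
False
False
```

View pics/c5.png

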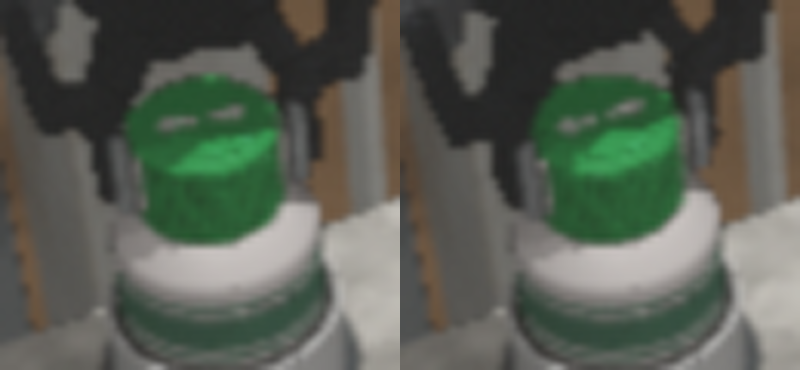

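The arrows (left crop 155–245, right crop 560–645) have turned with the gripper, so the cap is following. I'll fix the checker's exit code and keep turning.

```bash
sed -i 's/sys.exit(\(.*\))$/sys.exit(int(\1))/' ck.py
python3 -m jog '0 -0.02 0 0 0 0 56; 0 -0.02 0 0 0 0 56; 0 -0.02 0 0 0 0 56'>/dev/null; python3 ck.py &&
python3 -m jog '0 -0.02 0 0 0 0 56; 0 -0.02 0 0 0 0 56; 0 -0.02 0 0 0 0 56'>/dev/null && python3 ck.py &&
python3 -m jog '0 -0.02 0 0 0 0 56; 0 -0.02 0 0 0 0 56; 0 -0.02 0 0 0 0 56'>/dev/null && python3 ck.py &&
python3 -m jog '0 -0.02 0 0 0 0 56; 0 -0.02 0 0 0 0 56; 0 -0.02 0 0 0 0 56'>/dev/null && python3 ck.py &&
python3 -m jog '0 -0.02 0 0 0 0 56; 0 -0.02 0 0 0 0 56; 0 -0.02 0 0 0 0 56'>/dev/null && python3 ck.py &&
python3 -m jog '0 -0.02 0 0 0 0 56; 0 -0.02 0 0 0 0 56; 0 -0.02 0 0 0 0 56'>/dev/null && python3 ck.py
```

```text
yaw -90.52 T [ 0.179  0.084 -0.05 ] F [-0.2  0.7  6.8] z 0.1110 w 0.0576 tau7 -0.44
yaw -87.09 T [ 0.22  -0.001 -0.043] F [1.  0.1 7.4] z 0.1110 w 0.0577 tau7 -0.43
yaw -83.65 T [ 0.228  0.031 -0.072] F [0.1 0.8 7.4] z 0.1111 w 0.0574 tau7 -0.43
yaw -80.21 T [ 0.279  0.023 -0.087] F [-0.7  1.   8.2] z 0.1111 w 0.0574 tau7 -0.42
yaw -76.76 T [ 0.376  0.128 -0.076] F [-0.6  1.2  7.6] z 0.1111 w 0.0578 tau7 -0.42
yaw -73.32 T [ 0.368  0.186 -0.002] F [-1.2  1.5  8.3] z 0.1112 w 0.0576 tau7 -0.42
```

```bash
python3 -m jog '0 -0.02 0 0 0 0 56; 0 -0.02 0 0 0 0 56'>/dev/null; python3 ck.py &&
python3 -m jog '0 -0.02 0 0 0 0 56; 0 -0.02 0 0 0 0 56'>/dev/null && python3 ck.py &&
python3 -m jog '0 -0.02 0 0 0 0 56; 0 -0.02 0 0 0 0 56'>/dev/null && python3 ck.py &&
python3 -m jog '0 -0.02 0 0 0 0 56; 0 -0.02 0 0 0 0 56'>/dev/null && python3 ck.py &&
python3 -m jog '0 -0.02 0 0 0 0 56; 0 -0.02 0 0 0 0 56'>/dev/null && python3 ck.py &&
python3 -m jog '0 -0.02 0 0 0 0 56; 0 -0.02 0 0 0 0 56'>/dev/null && python3 ck.py &&
python3 -m jog '0 -0.02 0 0 0 0 56; 0 -0.02 0 0 0 0 56'>/dev/null && python3 ck.py &&
python3 -m jog '0 -0.02 0 0 0 0 56; 0 -0.02 0 0 0 0 56'>/dev/null && python3 ck.py &&
python3 -m jog '0 -0.02 0 0 0 0 56; 0 -0.02 0 0 0 0 56'>/dev/null && python3 ck.py &&
python3 -m jog '0 -0.02 0 0 0 0 56; 0 -0.02 0 0 0 0 56'>/dev/null && python3 ck.py
```

```text
yaw -71.03 T [ 0.579  0.167 -0.338] F [-0.5  2.7  8. ] z 0.1112 w 0.0576 tau7 -0.23
```

```bash
python3 -m jog '0 0 0 0 0 0 56; 0 0 0 0 0 0 56'>/dev/null; python3 ck.py
python3 -m jog '0 -0.01 0 0 0 0 56; 0 0 0 0 0 0 56'>/dev/null; python3 ck.py
```

```text
yaw -71.08 T [ 0.564  0.157 -0.207] F [-1.7  2.8  9.1] z 0.1112 w 0.0571 tau7 0.26
yaw -70.48 T [ 0.586  0.204 -0.238] F [-0.7  3.6  7.6] z 0.1112 w 0.0575 tau7 0.42
```

```bash
python3 -m jog '0 -0.015 0 0 0 0 56; 0 0 0 0 0 0 56'>/dev/null; python3 ck.py
python3 st.py side6
python3 - <<'E'
from h import *
f=lambda n:cv2.resize(ld(n)["color"][170:230,235:300,::-1],(400,370),interpolation=cv2.INTER_CUBIC)
cv2.imwrite("pics/c6.png",np.hstack([f("side5"),f("side6")]))
E
```

```text
yaw -69.61 T [ 0.711  0.223 -0.319] F [-0.9  2.9  8. ] z 0.1112 w 0.0574 tau7 0.56
[ 0.262  0.189 -0.621  1.971  0.128  1.017 -1.632] [0.4428 0.1076 0.1112] 7.95 F [-0.93  2.88  8.01] T [ 0.711  0.223 -0.319] w 0.0574
yaw -69.61 tilt y [ 0.0027  0.0015 -1.    ]
tau [  1.3 -35.9  -1.8 -28.9   1.2   0.1   0.6]
```

View pics/c6.png

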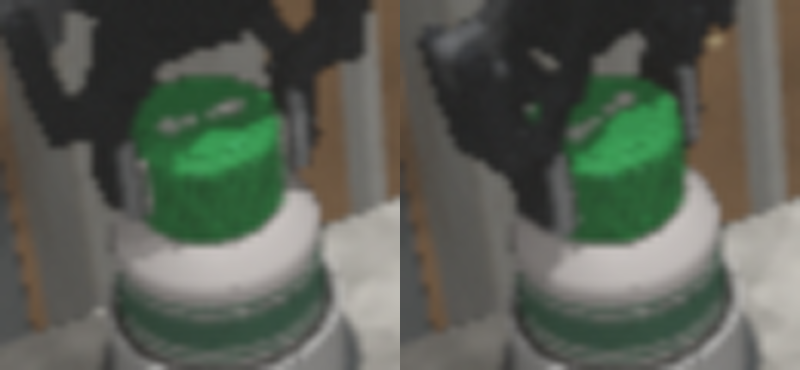

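```bash
sed 's/sys.exit.*/sys.exit(int(s["ft_force"][2]<-12))/' ck.py > cl.py
python3 -m jog '0 0.03 0 0 0 0 56; 0 0 0 0 -1 0 56; 0 0 0 0 0 0 56'>/dev/null; python3 cl.py &&
python3 -m jog '0 0 0 0 -1 0 56; 0 0 0 0 -1 0 56'>/dev/null; python3 cl.py &&
python3 -m jog '0 0 0 0 -1 0 56; 0 0 0 0 -1 0 56'>/dev/null && python3 cl.py &&
python3 -m jog '0 0 0 0 -1.5 0 56; 0 0 0 0 -1.5 0 56'>/dev/null && python3 cl.py &&
python3 -m jog '0 0 0 0 -1.5 0 56; 0 0 0 0 -1.5 0 56'>/dev/null && python3 cl.py
```

```text
yaw -71.37 T [ 0.676  0.153 -0.12 ] F [-0.7  2.9  8.1] z 0.1120 w 0.0577 tau7 0.01
yaw -71.35 T [ 1.114 -0.513 -0.148] F [3.2 5.9 1.7] z 0.1135 w 0.0579 tau7 0.10
yaw -71.34 T [ 1.3   -0.666 -0.152] F [ 2.5  4.9 -3.9] z 0.1149 w 0.0575 tau7 0.10
yaw -71.34 T [ 1.092 -0.481 -0.133] F [ 2.1  4.9 -4.8] z 0.1176 w 0.0573 tau7 0.06
yaw -71.38 T [ 0.568 -0.632  0.   ] F [ 2.8  2.3 -3.1] z 0.1207 w 0.0573 tau7 -0.03
```

```bash
python3 -m jog '0 0 0 0 -2 0 56; 0 0 0 0 -2 0 56; 0 0 0 0 -2 0 56'>/dev/null; python3 cl.py &&
python3 -m jog '0 0 0 0 -3 0 56; 0 0 0 0 -3 0 56; 0 0 0 0 -3 0 56'>/dev/null && python3 cl.py &&
python3 -m jog '0 0 0 0 -3 0 56; 0 0 0 0 -3 0 56; 0 0 0 0 -3 0 56'>/dev/null && python3 cl.py &&
python3 -m jog '0 0 0 0 -5 0 56; 0 0 0 0 -5 0 56; 0 0 0 0 -5 0 56; 0 0 0 0 -5 0 56; 0 0 0 0 -5 0 56; 0 0 0 0 0 0 56'>/dev/null && python3 cl.py
python3 st.py side7
python3 - <<'E'
from h import *
cv2.imwrite("pics/c7.png",cv2.resize(ld("side7")["color"][110:240,210:340,::-1],(500,500),interpolation=cv2.INTER_CUBIC))
E
```

```text
yaw -71.38 T [ 0.489 -0.205 -0.044] F [ 0.9  2.1 -2. ] z 0.1269 w 0.0570 tau7 -0.04
yaw -71.41 T [ 0.026  0.045 -0.026] F [-0.4  0.5 -1.5] z 0.1361 w 0.0572 tau7 -0.06
yaw -71.40 T [ 0.026 -0.042  0.035] F [ 0.1  0.4 -1.1] z 0.1452 w 0.0570 tau7 -0.06
yaw -71.38 T [-0.044  0.014 -0.017] F [ 0.6  0.2 -1. ] z 0.1710 w 0.0573 tau7 0.08
[ 0.281  0.111 -0.621  1.899  0.071  1.151 -1.612] [0.4424 0.1066 0.171 ] 10.17 F [ 0.64  0.24 -1.03] T [-0.044  0.014 -0.017] w 0.0573
yaw -71.38 tilt y [ 0.0018  0.0002 -1.    ]
tau [  0.2 -36.4  -2.  -34.5  -0.    0.3   0.1]
```

View pics/c7.png

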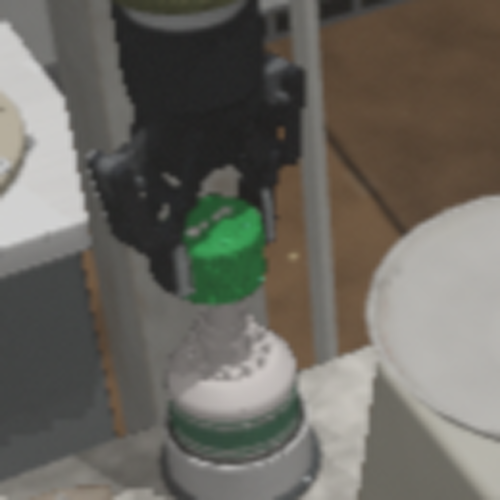

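```bash
python3 -m jog '0 -0.107 0 0 -5 0 56; 0 -0.107 0 0 -5 0 56; 0 -0.107 0 0 -5 0 56; 0 -0.107 0 0 -5 0 56; 0 -0.107 0 0 -5 0 56; 0 -0.107 0 0 -5 0 56; 0 0 0 0 0 0 56'>/dev/null
python3 st.py
python3 - <<'E'
from h import *
from plant import robot
def top(c,p,tz):
    W=cloud(c);g=c["color"].astype(int);g=(g[...,1]>g[...,0]+40)&(g[...,1]>g[...,2]+30)&(np.abs(W[...,0]-p[0])<.06)&(np.abs(W[...,1]-p[1])<.06)&(W[...,2]>tz-.08)
    q=W[g];return len(q),np.percentile(q,[5,50,90,98],axis=0)[:,2]-tz,q[:,2].min()-tz,np.median(q[:,:2],0)
print("before lift",top(ld("side4"),(.442,.107),.1096))
print("lifted",top(ld("side7"),(.442,.107),.171))
s=robot.observe();d=np.array([.469,-.126,.201])-s["position"];print("delta tool mm",1000*s["orientation"].T@d,"R",s["orientation"])
E
```

```text
[ 0.327  0.085 -0.661  1.857  0.056  1.217 -0.95 ] [0.4422 0.1065 0.2005] 10.8 F [ 0.69  0.83 -1.57] T [ 0.002 -0.088 -0.018] w 0.0573
yaw -34.31 tilt y [ 0.001   0.0002 -1.    ]
tau [  0.3 -34.7  -1.7 -35.5  -0.    0.3   2.6]
before lift (428, array([-0.0088,  0.0196,  0.0229,  0.0242]), np.float64(-0.012657972318498356), array([0.461 , 0.1049]))
lifted (394, array([-0.0106,  0.0165,  0.0224,  0.0236]), np.float64(-0.0142312174984483), array([0.4641, 0.1085]))
delta tool mm [176.9133  -0.5715 153.2251] R [[-0.5637  0.001   0.826 ]
 [-0.826   0.0002 -0.5637]
 [-0.0008 -1.      0.0007]]
```

```bash
python3 -m jog '0 0 0 20 0 17 56; 0 0 0 20 0 17 56; 0 0 0 20 0 17 56; 0 0 0 20 0 17 56; 0 0 0 20 0 17 56; 0 0 0 20 0 17 56; 0 0 0 20 0 17 56; 0 0 0 20 0 17 56'>/dev/null
python3 -m jog '0 0 0 17 0 17 56; 0 0 0 0 0 0 56; 0 0 0 0 0 0 56; 0 0 0 0 0 0 56'
python3 st.py side8 top8
python3 - <<'E'
from h import *
from plant import robot
s=robot.observe();d=np.array([.469,-.126,.201])-s["position"];print("delta tool mm",1000*s["orientation"].T@d)
k=lambda c,x,y,w,h:cv2.resize(c[y:y+h,x:x+w,::-1],(400,400),interpolation=cv2.INTER_CUBIC)
cv2.imwrite("pics/c8.png",np.hstack([k(ld("top8")["color"],380,250,140,140),k(ld("side8")["color"],120,160,150,150)]))
E
```

```text
time_s: 11.8
position: [0.467, -0.1254, 0.1993]
orientation: [[-0.569, -0.001, 0.822], [-0.822, 0.001, -0.569], [-0.0, -1.0, -0.001]]
ft_force: [-0.5, 0.6, -0.7]
width: 0.0576
[ 0.602  0.136 -0.441  1.798  0.061  1.223 -0.461] [ 0.467  -0.1254  0.1993] 11.8 F [-0.46  0.62 -0.67] T [ 0.013  0.016 -0.006] w 0.0576
yaw -34.71 tilt y [-0.0007  0.0009 -1.    ]
tau [  1.1 -41.7  -0.9 -36.1   0.2  -0.   -0. ]
delta tool mm [-0.0495 -1.3695  2.1419]
```

```bash
python3 -m jog '0 0 0 0 20 2 56; 0 0 0 0 25 0 56; 0 0 0 0 25 0 56; 0 0 0 0 25 0 56; 0 0 0 0 20 0 56; 0 0 0 0 15 0 56; 0 0 0 0 10 0 56; 0 0 0 0 5 0 56'>/dev/null; python3 -m jog '0 0 0 0 5 0 56; 0 0 0 0 0 0 56;0 0 0 0 0 0 56' >/dev/null
python3 st.py
sed 's/sys.exit.*/sys.exit(int(s["ft_force"][2]>3))/' ck.py > cd.py
python3 cd.py && python3 -m jog '0 0 0 0 5 0 56; 0 0 0 0 5 0 56; 0 0 0 0 5 0 56; 0 0 0 0 0 0 56'>/dev/null; python3 cd.py &&
python3 -m jog '0 0 0 0 2 0 56; 0 0 0 0 2 0 56;0 0 0 0 0 0 56'>/dev/null && python3 cd.py &&
python3 -m jog '0 0 0 0 1 0 56; 0 0 0 0 0 0 56'>/dev/null && python3 cd.py &&
python3 -m jog '0 0 0 0 1 0 56; 0 0 0 0 0 0 56'>/dev/null && python3 cd.py &&
python3 -m jog '0 0 0 0 1 0 56; 0 0 0 0 0 0 56'>/dev/null && python3 cd.py &&
python3 -m jog '0 0 0 0 1 0 56; 0 0 0 0 0 0 56'>/dev/null && python3 cd.py &&
python3 -m jog '0 0 0 0 1 0 56; 0 0 0 0 0 0 56'>/dev/null && python3 cd.py
```

```text
[ 0.565  0.318 -0.42   1.957  0.164  0.898 -0.543] [ 0.4694 -0.1273  0.0504] 12.82 F [-0.56 -0.23 -0.83] T [ 0.101 -0.013  0.006] w 0.0573
yaw -34.6 tilt y [ 0.0009 -0.0002 -1.    ]
tau [ -0.1 -47.7  -4.  -29.1   0.   -0.1  -0. ]
yaw -34.60 T [ 0.101 -0.013  0.006] F [-0.6 -0.2 -0.8] z 0.0504 w 0.0573 tau7 -0.03
yaw -34.61 T [ 0.03   0.018 -0.029] F [-0.3 -0.3 -1.3] z 0.0338 w 0.0575 tau7 -0.09
yaw -34.60 T [-0.021  0.019 -0.054] F [-0.6  0.1 -2.1] z 0.0305 w 0.0576 tau7 -0.03
yaw -34.60 T [ 0.007  0.062 -0.006] F [-0.6  0.9 -1. ] z 0.0298 w 0.0576 tau7 -0.01
yaw -34.61 T [ 0.023  0.025 -0.057] F [ 0.4 -0.8 -1.9] z 0.0288 w 0.0573 tau7 -0.01
yaw -34.61 T [-0.006  0.031  0.067] F [-0.1  0.9 -1.2] z 0.0277 w 0.0576 tau7 -0.01
yaw -34.60 T [ 0.009 -0.01  -0.029] F [-0.6 -0.1 -1.1] z 0.0267 w 0.0579 tau7 -0.01
yaw -34.60 T [-0.006 -0.055  0.052] F [-1.4 -0.8 -0.8] z 0.0257 w 0.0574 tau7 -0.01
```

```bash
python3 -m jog '0 0 0 0 1 0 56; 0 0 0 0 1 0 56; 0 0 0 0 0 0 56'>/dev/null; python3 cd.py &&
python3 -m jog '0 0 0 0 1 0 56; 0 0 0 0 0 0 56'>/dev/null && python3 cd.py &&
python3 -m jog '0 0 0 0 1 0 56; 0 0 0 0 0 0 56'>/dev/null && python3 cd.py &&
python3 -m jog '0 0 0 0 1 0 56; 0 0 0 0 0 0 56'>/dev/null && python3 cd.py &&
python3 -m jog '0 0 0 0 1 0 56; 0 0 0 0 0 0 56'>/dev/null && python3 cd.py &&
python3 -m jog '0 0 0 0 1 0 56; 0 0 0 0 0 0 56'>/dev/null && python3 cd.py &&
python3 -m jog '0 0 0 0 1 0 56; 0 0 0 0 0 0 56'>/dev/null && python3 cd.py
python3 st.py side9 top9
python3 - <<'E'
from h import *
k=lambda c,x,y,w,h:cv2.resize(c[y:y+h,x:x+w,::-1],(400,400),interpolation=cv2.INTER_CUBIC)
cv2.imwrite("pics/c9.png",np.hstack([k(ld("top9")["color"],380,250,140,140),k(ld("side9")["color"],120,160,150,150)]))
W=cloud(ld("side9"));g=ld("side9")["color"].astype(int);g=(g[...,1]>g[...,0]+40)&(g[...,1]>g[...,2]+30)&(np.abs(W[...,0]-.469)<.06)&(np.abs(W[...,1]+.126)<.06)
print(g.sum(),np.percentile(W[g],[1,50,99],axis=0))
E
```

```text
yaw -34.60 T [-0.039  0.01   0.005] F [-0.7  0.1 -1.3] z 0.0236 w 0.0574 tau7 -0.01
yaw -34.60 T [ 0.019 -0.022 -0.027] F [-0.5  0.3 -0.7] z 0.0227 w 0.0571 tau7 -0.01
yaw -34.61 T [ 0.008 -0.008 -0.012] F [-0.1  0.8 -1.6] z 0.0217 w 0.0575 tau7 -0.01
yaw -34.60 T [ 0.035 -0.032 -0.012] F [ 0.2 -0.8 -0.2] z 0.0207 w 0.0574 tau7 -0.01
yaw -34.61 T [ 0.08   0.392 -0.006] F [-1.4  0.4  2.7] z 0.0201 w 0.0571 tau7 -0.02
yaw -34.61 T [0.429 1.437 0.021] F [-5.9  1.4 14.9] z 0.0200 w 0.0575 tau7 -0.01
[ 0.551  0.367 -0.408  1.978  0.194  0.834 -0.567] [ 0.469  -0.1274  0.02  ] 15.32 F [-5.92  1.36 14.92] T [0.429 1.437 0.021] w 0.0575
yaw -34.61 tilt y [ 0.     -0.0006 -1.    ]
tau [ -0.2 -43.8  -3.8 -26.7   0.4  -2.3  -0. ]
233 [[ 0.4537 -0.132   0.015 ]
 [ 0.4844 -0.1137  0.0407]
 [ 0.5005 -0.1011  0.0634]]
```

```bash
python3 -m jog '0 0 0 0 -0.8 0 56; 0 0 0 0 0 0 56'>/dev/null; python3 ck.py
python3 -m jog '0 0 0 0 0 0 60; 0 0 0 0 0 0 63; 0 0 0 0 0 0 66; 0 0 0 0 0 0 69; 0 0 0 0 0 0 71; 0 0 0 0 0 0 71; 0 0 0 0 0 0 71; 0 0 0 0 0 0 71'>/dev/null; python3 ck.py; python3 st.py side10
python3 - <<'E'
from h import *
c=ld("side10");W=cloud(c);g=c["color"].astype(int);g=(g[...,1]>g[...,0]+40)&(g[...,1]>g[...,2]+30)&(np.abs(W[...,0]-.469)<.06)&(np.abs(W[...,1]+.126)<.06)
print(g.sum(),np.percentile(W[g],[1,50,99],axis=0))
E
```

```text
yaw -34.61 T [ 0.243  0.521 -0.019] F [-2.1  0.6  7.6] z 0.0201 w 0.0572 tau7 0.01
yaw -34.60 T [0.021 0.032 0.032] F [ 0.3  0.2 -0.1] z 0.0196 w 0.0708 tau7 0.00
[ 0.552  0.367 -0.408  1.978  0.193  0.833 -0.567] [ 0.4689 -0.1273  0.0196] 16.25 F [ 0.34  0.17 -0.08] T [0.021 0.032 0.032] w 0.0708
yaw -34.6 tilt y [ 0.0001  0.0001 -1.    ]
tau [ -0.  -49.5  -4.4 -27.5   0.    0.    0. ]
248 [[ 0.4521 -0.1366  0.0163]
 [ 0.4845 -0.1139  0.0408]
 [ 0.5069 -0.1003  0.061 ]]
```

Released without any residual force. I'll lift straight up slowly, then move well away and look.

```bash
python3 -m jog '0 0 0 0 -3 0 71; 0 0 0 0 -4 0 71; 0 0 0 0 -5 0 71; 0 0 0 0 -6 0 71; 0 0 0 0 -8 0 71; 0 0 0 0 -10 0 71'>/dev/null; python3 ck.py
python3 -m jog '0 0 0 0 -20 0 71; 0 0 0 0 -25 0 71; 0 0 0 0 -25 0 71; 0 0 0 0 -25 0 71; 0 0 0 0 -25 0 71; 0 0 0 0 -25 0 71; 0 0 0 0 -25 0 71; 0 0 0 0 0 0 71'
python3 -m jog '0 0 0 10 0 25 71;0 0 0 10 0 25 71;0 0 0 10 0 25 71;0 0 0 10 0 25 71;0 0 0 0 0 0 71;0 0 0 0 0 0 71'
python3 st.py side11 top11
python3 - <<'E'
from h import *
for n in("side11","top11"):
    c=ld(n);W=cloud(c);g=c["color"].astype(int);g=(g[...,1]>g[...,0]+40)&(g[...,1]>g[...,2]+30)&(np.abs(W[...,0]-.469)<.06)&(np.abs(W[...,1]+.126)<.06)
    print(n,g.sum(),np.percentile(W[g],[1,50,99],axis=0) if g.any() else 0)
    q=W[g&(W[...,2]>.034)]
    if len(q)>20:
        A=np.c_[q[:,:2],np.ones(len(q))];print('plane slope',np.linalg.lstsq(A,q[:,2],rcond=None)[0][:2],(q.min(0)+q.max(0))/2)
    for nm,(u,v) in dict(calc=(265,321),pen=(365,276)).items():
        if n[0]=='t':print(nm,np.abs(c["color"].astype(int)-ld("top0")["color"])[v-12:v+12,u-25:u+25].mean())
k=lambda c,x,y,w,h:cv2.resize(c[y:y+h,x:x+w,::-1],(400,400),interpolation=cv2.INTER_CUBIC)
cv2.imwrite("pics/c11.png",np.hstack([k(ld("top11")["color"],320,210,190,190),k(ld("side11")["color"],130,180,180,180)]))
E
```

```text
yaw -34.60 T [-0.029  0.075 -0.079] F [ 0.9  0.3 -1.1] z 0.0564 w 0.0708 tau7 -0.23
time_s: 17.47
position: [0.4712, -0.1275, 0.2318]
orientation: [[-0.568, 0.008, 0.823], [-0.823, -0.003, -0.568], [-0.002, -1.0, 0.009]]
ft_force: [0.8, 0.3, -0.2]
width: 0.0711
time_s: 17.97
position: [0.5284, -0.2182, 0.2254]
orientation: [[-0.57, -0.0, 0.822], [-0.822, 0.001, -0.57], [-0.0, -1.0, -0.001]]
ft_force: [-0.4, -0.2, 0.1]
width: 0.0709
[ 0.644  0.305 -0.386  1.538  0.116  1.322 -0.361] [ 0.5284 -0.2182  0.2254] 17.97 F [-0.45 -0.16  0.12] T [ 0.033  0.039 -0.029] w 0.0709
yaw -34.72 tilt y [-0.0005  0.0007 -1.    ]
tau [  1.3 -53.7  -2.5 -37.3   0.4  -0.1   0.1]
side11 429 [[ 0.4437 -0.1534  0.0144]
 [ 0.4755 -0.1247  0.0408]
 [ 0.4972 -0.1013  0.0446]]
plane slope [-0.0361 -0.0038] [ 0.4709 -0.1268  0.0397]
top11 580 [[ 0.4426 -0.1578  0.0184]
 [ 0.4696 -0.1292  0.04  ]
 [ 0.495  -0.1033  0.0443]]
plane slope [ 0.0086 -0.0082] [ 0.4686 -0.13    0.0398]
calc 2.5591666666666666
pen 2.4030555555555555
```

View pics/c11.png

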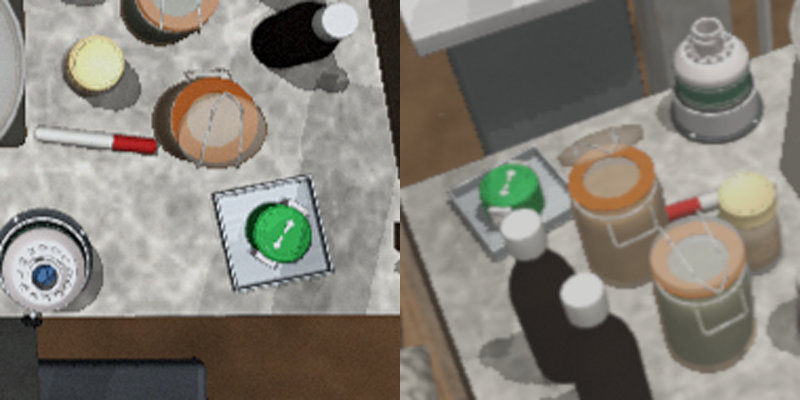

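The picture shows the cap sitting flat in the middle of the tray, at about (280,232) in the left half, with its tabs sprung out. The tub is open, and the pen and jars are in place. I'll raise the arm a little more and hand in.

```bash
python3 -m jog '0 0 0 0 -20 0 71; 0 0 0 0 -20 0 71; 0 0 0 0 0 0 71; 0 0 0 0 0 0 71; 0 0 0 0 0 0 71; 0 0 0 0 0 0 71'
python3 -c "
from plant import robot
print(robot.observe()['qd'].round(3));print(robot.sign_off())"
```

```text
time_s: 18.57
position: [0.5279, -0.2164, 0.2649]
orientation: [[-0.567, -0.001, 0.823], [-0.823, 0.0, -0.567], [0.0, -1.0, -0.001]]
ft_force: [-0.3, 0.1, 0.3]
width: 0.0709
[ 0.001  0.009  0.002 -0.002  0.002  0.     0.001]
the job is handed in; nothing more can be done
None
```

The tub is open, the cap is in the steel tray, and the job was handed in at about 18.6 s; no verdict was reported.

- **Turning:** I squeezed the tabs at 30 N and turned the cap counter-clockwise. The torque stayed under 0.1 N m until about 32°, then rose suddenly to 0.2–0.34 N m. I took that as the stop, went about 1.5° further to confirm it (0.32 N m), and backed off about 2°.
- **Lifting:** The cap came straight off with at most about 5 N of pull.
- **Setting down:** I set the cap in the tray with a brief peak of about 15 N, opened the fingers only to 71 mm, and drew straight up.

**Last checks:**
- **Cap position:** It sits within about 4 mm of the tray's middle, with its top about 40 mm up as expected. Both tabs look sprung out in the top view.
- **Cap tilt:** The two cameras disagree slightly: a slope of about 0.01 from above and 0.036 from the side. Both are under 0.08, and the side figure is probably depth noise.
- **Surroundings:** The pen and calculator look the same in the before and after pictures, and the jars look undisturbed by eye. The wrist force was about zero when I handed in.
- **Close call:** On the way in, the fingertips passed near the side boxes, which reach about 0.234 m. No contact force showed.

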